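# Shut the bench furnace, then hold the flat chisel up level

### The arm

A 7-joint arm with a two-finger parallel gripper is mounted at the origin on the work surface. World frame = base frame: x ahead of the robot, y to its left, z up, the work surface at z = 0. Lengths are in m, angles in degrees, forces in N, time in s.
With the tool pointing down it reaches from about 0.425 to 0.95 m from the base axis. Payload 16.7 kg.
Tool frame: the origin (TCP) lies at the very end of the fingers, on their centre line; the grasp point (between the pads) lies 19 mm behind it (r.grip_point_offset is the distance from the TCP to the grasp point, in m); x points along the fingers, z is the direction in which the jaws open and shut, and the axes are right-handed (so a half turn about x gives the same grasp; the last joint's range is limited). The gripper opens to 94 mm and grips with 3 to 60 N. Pads are 16 mm wide; open, the fingers measure 119 mm over their backs; the gripper's body (75 mm by 177 mm) begins 78 mm behind the grasp point.
Start: joints at [-76.404, 24.414, 4.234, 92.017, -1.954, 63.644, -3.845], TCP at [0.255, 0.625, 0.205] pointing down, gripper open.
Joint ranges: [-163.25, 163.25], [-28.42, 122.38], [-70.27, 78.77], [12.13, 141.07], [-58.53, 238.53], [9.26, 117.41], [-156.51, 156.51]. Speed limits (degrees/s): [108.29, 108.29, 136.94, 136.94, 172.46, 172.46, 172.46].

### API

Orientations are given as a 3x3 rotation matrix whose columns are the frame's x, y, z axes.
In Python, from rig import readout, optics, r gives the robot as it stands.
- The arm moves only by the tool jog_arm, never from a script. Its argument "deltas" is text: rows parted by semicolons, each of 5 numbers parted by spaces: the opening, from 0 (shut) to 1 (fully open), then the shift along the tool's x, y, z in mm, then the turn about the tool's x in degrees. In form: fingers x y z turn; .... A call has 1 to 20 rows; each row is the pose to reach, as a shift and turn from the pose commanded when the call began, along the tool's axes at that moment; what a row does not reach only later rows make up. A row lasts 1/8 s, in which the tool goes at most 62.5 mm and 10.7 degrees, less where a joint would pass 70% of its speed; a pose out of reach is approached as far as the arm can. A call with a gripper value outside its range is refused whole. The fingers move at their own pace and stop on an object; the grip force is fixed at half the most. Time passes only in rows, so rows that repeat a pose let the fingers close. It gives the time, the measured TCP pose, the force and the opening at its end, in the units of the state.
- readout.get_state(): the state, without advancing time (a new reading comes with each control period).
- optics.camera(name): name is "side" or "top" or "wrist"; returns a dict with "frame" (400x640x3 uint8, blue, green, red), "fx", "fy", "cx", "cy" (pixels), "D" ([k1, k2, p1, p2, k3] as OpenCV has them; the pictures are not rectified), "eye" and "attitude" of the camera in the world. Camera axes: x right, y down, z forward; pixel columns grow to the right and rows downward; lengths in m; the calibration is good to about 2 mm. A picture is of the moment at which its call begins. There is no depth.
- r.hand_in(): hands the job in, once; it reports no verdict.
The state is a dict: "time": time; "qpos": joint angles; "qd": joint speeds; "tau": joint torques, N m; "eef_pos": TCP position; "tool_rot": TCP orientation; "ft_force": force on the tool from outside, world axes, zero at the start; "wrist_torque": the same for the moment, N m; "finger_gap": opening from 0.0 (shut) to 1.0 (fully open).
Only numpy, scipy, OpenCV 4.12 (cv2) and the standard library are available. Lean on these libraries where they do the work, as an engineer would, in place of code of your own. Each camera call takes 0.05 s, during which the arm holds its last target. There are 200 camera calls.

### The job

First push the bench furnace's door fully shut, until it seats on its roller catch. Then draw the flat chisel (the one with the wide flat blade) out of the cooling rack, turn it level and finish while still holding it, level and still, at least 20 cm above the bench and touching nothing but the gripper, so that I can sight along it for warp. Leave the other two tools in their sockets, and the hammer and the wire brush where they lie.

Things in the scene. Friction and masses are not known exactly. Their poses are not given: they have to be found in the camera images.
- door (a joint): Angle of the furnace's front door about its upright hinge: 0 = shut and seated, grows as it opens (starts 0.45 to 0.9). It stays where it is left. About 0.07 to 0.03 rad short of shut, a steel nose on its free edge meets a sprung roller beside it: about 10 N, 180 mm from the hinge, pushes it past; then the roller draws it to 0 and keeps it against a stop. If let go before that it stays ajar.
- door_hinge (a point): Point on the door's upright hinge pin, level with the door's top edge (275 mm above the bench). Axes turn with the door: y runs along the door from the hinge to its free edge, x points into the furnace, z up. The door is a flat steel-cased slab 250 mm wide (13 to 263 mm along y), 190 mm high, 45 mm thick (x from -22.5 to +22.5 mm).
- door_edge (a point): Top outer corner of the door at its free edge, 263 mm along y from the pin and 22.5 mm out (x = -22.5 mm), same axes. Push on the outer face. It is bare, but for small hinge straps within 65 mm of the pin (2 mm proud, at least 30 mm below the top) and an upright round handle, 22 mm thick, 235 mm from the pin and 65 to 175 mm below the top, standing 53 mm out.
- furnace_front (a point): Middle of the top front edge of the furnace: a grey steel box 340 wide, 300 deep, 300 mm high, fixed to the bench. Own axes: x points into its depth, y across the front away from the door's hinge, z up; The shut door stands 45 mm proud of the front; the roller catch sits on the front beside the door's free edge, no higher than 205 mm.
- chisel_mid (a point): Centre (half-way along) of the flat chisel, a steel bar 200 mm long, 0.34 to 0.53 kg, the only one whose working end spreads to a flat blade 32 mm wide. z runs along it to the cutting edge; octagonal shank 20 mm across the flats from the struck end to 30 mm past this point, then the blade, growing wider along y and thinner along x. Balance about 15 mm below this point. Stands edge up in a socket.
- point_mid (a point): Centre of the point chisel, a steel bar of the same 200 mm length and 20 mm shank, drawn out to a sharp round point. z along it to the point. Stands in another socket; stays there.
- punch_mid (a point): Centre of the pin punch, a steel bar 196 mm long with the same 20 mm shank, ending in a 10 mm pin. z along it to the pin. Stands in another socket; stays there.
- rack_socket (a point): Mouth centre of the middle socket of the cooling rack (fixed dark steel). Three square tubes, 24 mm bore, 30 mm outside, 60 mm deep, 72 mm apart along y; they lean 30 deg from upright, tops towards +x of these axes (z is up), and the tools with them, so each tool's centre is 40 mm beyond its mouth. Mouth about 97 mm above the bench. Which tool is in which socket varies.
- hammer_mid (a point): Hammer with a wooden handle lying on the bench; a point under it near the middle. Stays.
- brush_mid (a point): Wire brush with a wooden handle lying on the bench; a point under it near the middle. Stays.
Not all that is in view belongs to the job. What is shaped like the part that bears chisel_mid but orange is not meant.

How it is judged:
By the outcome, as a careful person would: the job done as asked, in the order asked, and still so for the second after the job is handed in, while the arm keeps its last pose, push and grip.
It also fails if it takes over 48 s, if anything falls off the work surface, if the arm or the gripper's body presses on something with over 40 N, if the wrist force passes 120 N, or if a joint passes its speed limit or range.

## Working session

There is one attempt and no reset: what is moved stays moved. The work goes in short steps, Python scripts to look and compute and a tool call to move; the robot and the scene stay as the last step left them, time stands still between calls to the robot, and variables do not carry over. Pictures are saved under pics/ and viewed, about 8 in all and at most 12, crops included, and the job is handed in when it is done.

Besides the shell and the picture viewer there is one more tool, called as name(argument=value, ...), one argument or row to a line, values as JSON. jog_arm: Moves the arm, as the interface text tells. Its arguments: {"type":"object","properties":{"deltas":{"type":"string"}},"required":["deltas"]}

```bash
ls; mkdir -p pics; python3 - <<'E'
from rig import readout, optics, r
import cv2,numpy as np
s=readout.get_state(); print(s)
for n in("side","top"):
    c=optics.camera(n); cv2.imwrite(f"pics/{n}0.png",c["frame"]); print(n,c["fx"],c["fy"],c["cx"],c["cy"],c["D"],c["eye"],np.round(c["attitude"],3).tolist())
E
```

```text
pics
{'time': 0.0, 'qpos': array([-76.4032049 ,  24.44977715,   4.23085271,  92.05121492,
        -1.9529879 ,  63.64615438,  -3.84404022]), 'qd': array([-0.00149137,  0.00330288,  0.14228901, -0.09706481, -0.06515991,
       -0.08423965, -0.07055251]), 'tau': array([ 4.82670857e-04, -9.35865927e+01,  3.66651960e+00, -4.54170728e+01,
       -4.89170384e-02,  2.04087765e-02,  1.06293255e-04]), 'eef_pos': array([0.25449325, 0.62470327, 0.20478182]), 'tool_rot': array([[-3.94840085e-04, -9.26114402e-01,  3.77242572e-01],
       [-1.24821270e-03,  3.77242764e-01,  9.26113567e-01],
       [-9.99999143e-01, -1.05212208e-04, -1.30493832e-03]]), 'ft_force': array([ 0.54288124,  0.41687668, -0.20384066]), 'wrist_torque': array([ 0.01353979,  0.02255465, -0.00170817]), 'finger_gap': 1.0037873492780622}
side 464.6232685848854 464.6232685848854 314.0850686466554 193.1532239075139 [-0.05124188  0.          0.          0.          0.        ] [0.50654149 1.07926025 1.26133034] [[-0.999, -0.047, 0.022], [-0.05, 0.768, -0.639], [0.013, -0.639, -0.769]]
top 504.9202381895599 504.9202381895599 320.5316201761539 205.02353800931533 [0.04718823 0.         0.         0.         0.        ] [0.15220826 0.17614393 1.95825136] [[0.004, -0.975, 0.222], [-1.0, -0.003, 0.006], [-0.005, -0.222, -0.975]]
```

View pics/side0.png

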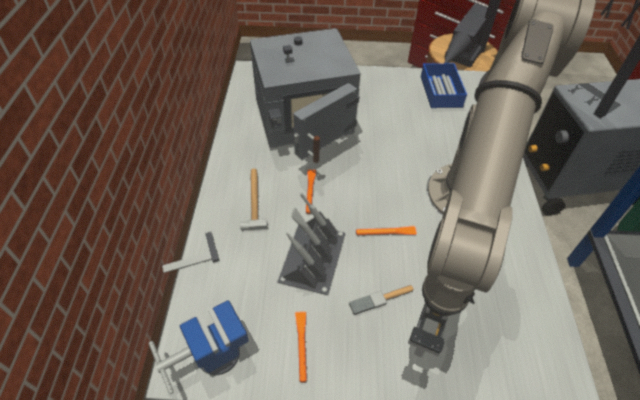

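View pics/top0.png

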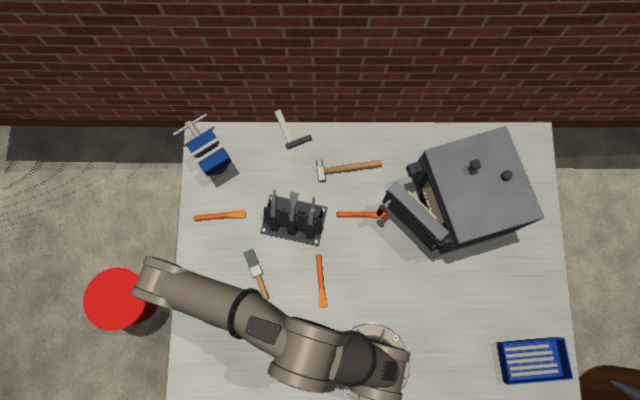

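The side view shows the rack at about (313,250), the furnace at (305,90) with its door ajar, and orange decoys at (311,190), (386,231) and (302,346). In the top view the rack is at (294,218), the door runs from about (448,240) to (395,190), and the hammer, brush and a second hammer-like tool lie clear of both. Next I'll take close crops.

```bash
cat > h.py <<'E'
from rig import readout, optics, r
import cv2,numpy as np
def ray(c,p):
    K=np.array([[c["fx"],0,c["cx"]],[0,c["fy"],c["cy"]],[0,0,1]])
    u=cv2.undistortPoints(np.array([[p]],float),K,np.array(c["D"],float))[0,0]
    return np.array(c["eye"]),np.array(c["attitude"])@[u[0],u[1],1]
def onz(c,p,z):
    e,d=ray(c,p); return e+d*(z-e[2])/d[2]
def tri(a,pa,b,pb):
    e,d=ray(a,pa); f,g=ray(b,pb); d=d/np.linalg.norm(d); g=g/np.linalg.norm(g)
    t=np.linalg.lstsq(np.c_[d,-g],f-e,rcond=None)[0]
    P,Q=e+t[0]*d,f+t[1]*g; return (P+Q)/2,np.linalg.norm(P-Q)
def proj(c,P):
    K=np.array([[c["fx"],0,c["cx"]],[0,c["fy"],c["cy"]],[0,0,1]]); R=np.array(c["attitude"]).T
    return cv2.projectPoints(np.array(P,float).reshape(-1,3),cv2.Rodrigues(R)[0],-R@np.array(c["eye"]),K,np.array(c["D"],float))[0][:,0]
E
python3 - <<'E'
from h import *
a=cv2.imread("pics/side0.png");b=cv2.imread("pics/top0.png")
z=lambda i,x,y,w,h,k:cv2.resize(i[y:y+h,x:x+w],None,fx=k,fy=k,interpolation=cv2.INTER_CUBIC)
# each tile 400x300
A=z(a,270,185,80,60*2,5)[:600]; 
B=z(b,252,182,80,60,5); C=z(b,375,155,100,75*1+25,4)[:300+100]
o=np.zeros((600,800,3),np.uint8); o[:,:400]=A[:600]; o[:300,400:]=B; o[300:,400:]=z(b,380,160,100,75+0,4)
cv2.imwrite("pics/crop1.png",o)
E
```

```text
(no output)
```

View pics/crop1.png

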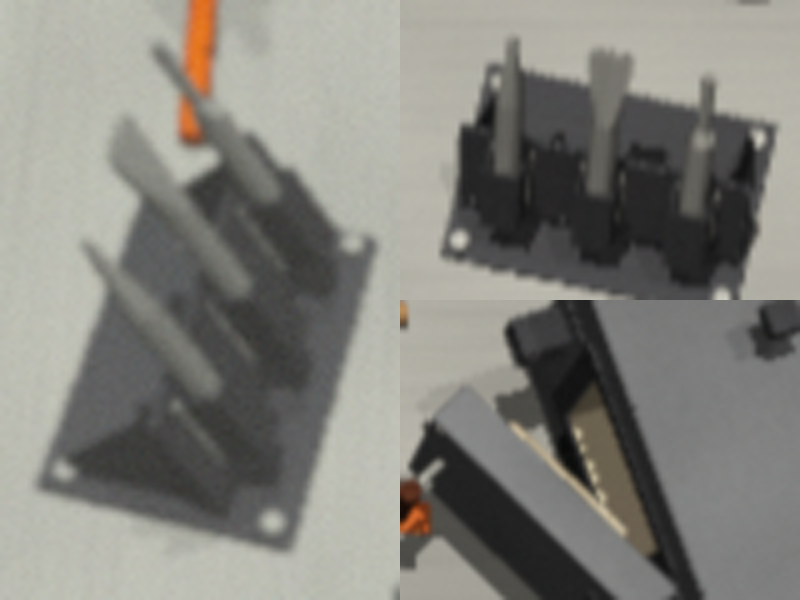

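```bash
python3 - <<'E'
from h import *
s=optics.camera("side");t=optics.camera("top")
np.set_printoptions(precision=3,suppress=True)
ks=lambda x,y:(x/5+270-.4,y/5+185-.4); kt=lambda x,y:((x-400)/5+252-.4,y/5+182-.4); kd=lambda x,y:((x-400)/4+380-.4,(y-300)/4+160-.4)
tip,e1=tri(s,ks(118,138),t,kt(611,52)); base,e2=tri(s,ks(237,293),t,kt(600,193))
print("tip",tip,e1,"mouth",base,e2,"len",np.linalg.norm(tip-base),(tip-base)/np.linalg.norm(tip-base))
H=[onz(t,kt(*p),.005) for p in[(495,75),(758,137),(722,296),(460,238)]]
print("holes",H); print("side holes",[onz(s,ks(*p),.005) for p in[(352,243),(65,470),(272,522)]])
for n,q in(("point tip",((88,243),(513,42))),("punch tip",((158,47),(708,78)))):print(n,*tri(s,ks(*q[0]),t,kt(*q[1])))
print("door free out,in",onz(t,kd(437,420),.275),onz(t,kd(470,388),.275))
print("hinge in",onz(t,kd(683,590),.275))
# furnace top contour from top view
hsv=cv2.cvtColor(t["frame"],cv2.COLOR_BGR2HSV)
for p in[(424,152),(506,128),(542,216),(458,248)]:print("furn",p,onz(t,p,.3))
z=lambda i,x,y,w,h,k:cv2.resize(i[y:y+h,x:x+w],None,fx=k,fy=k,interpolation=cv2.INTER_CUBIC)
o=np.zeros((600,800,3),np.uint8)
o[:,:400]=z(s["frame"],245,20,133,200,3)[:600,:400] if 0 else cv2.resize(s["frame"][20:200,245:365],(400,600),interpolation=cv2.INTER_CUBIC)
o[:,400:]=cv2.resize(t["frame"][120:270,375:475],(400,600),interpolation=cv2.INTER_CUBIC)
cv2.imwrite("pics/crop2.png",o)
E
```

```text
tip [0.594 0.282 0.213] 0.0034259023014344336 mouth [0.521 0.296 0.081] 0.0026976621935984537 len 0.15218342122158376 [ 0.482 -0.092  0.871]
holes [array([0.63 , 0.386, 0.005]), array([0.58 , 0.177, 0.005]), array([0.453, 0.204, 0.005]), array([0.498, 0.41 , 0.005])]
side holes [array([0.45 , 0.202, 0.005]), array([0.622, 0.38 , 0.005]), array([0.495, 0.408, 0.005])]
point tip [0.604 0.352 0.208] 0.0006463441149244122
punch tip [0.576 0.213 0.212] 0.0028987388642000246
door free out,in [ 0.59  -0.049  0.275] [ 0.618 -0.078  0.275]
hinge in [ 0.443 -0.251  0.275]
furn (424, 152) [ 0.717 -0.169  0.3  ]
furn (506, 128) [ 0.804 -0.454  0.3  ]
furn (542, 216) [ 0.494 -0.549  0.3  ]
furn (458, 248) [ 0.386 -0.267  0.3  ]
```

View pics/crop2.png

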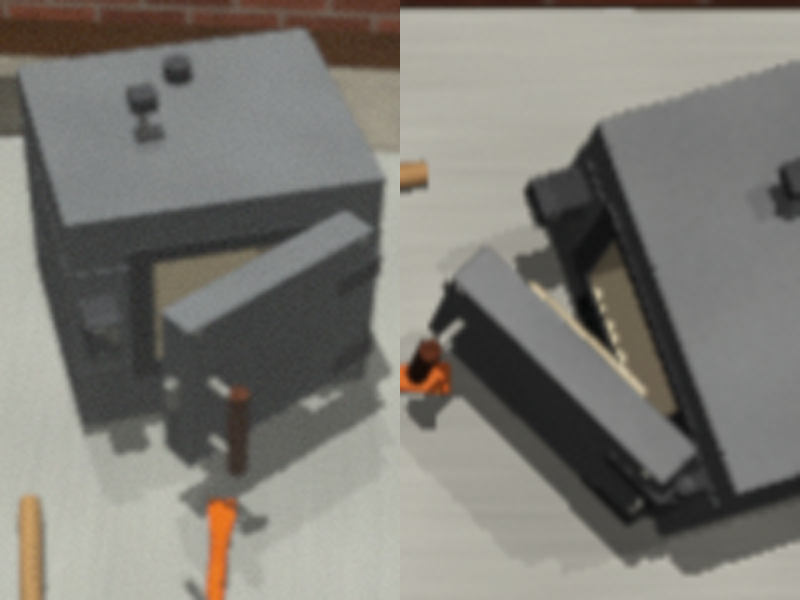

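```bash
python3 - <<'E'
from h import *
s=optics.camera("side");t=optics.camera("top")
np.set_printoptions(precision=4,suppress=True)
kt=lambda x,y:((x-400)/4+375-.4,y/4+120-.4); ks=lambda x,y:(x*.3+245-.35,y*.3+20-.35)
n=["fo","fi","hi","ho"]
T=[(458,287),(487,250),(698,452),(665,483)];S=[(190,333),(165,312),(348,212),(373,228)]
P=[]
for a,b,c in zip(n,T,S):
    m=tri(t,kt(*b),s,ks(*c)); P.append(m[0]); print(a,onz(t,kt(*b),.275),onz(s,ks(*c),.275),m)
A=onz(t,kt(603,120),.3);B=onz(t,kt(733,497),.3)
A2=onz(s,ks(68,225),.3);B2=onz(s,ks(383,180),.3)
print("furn front",A,B,np.linalg.norm(A-B),A2,B2,np.linalg.norm(A2-B2))
A=(A+A2)/2;B=(B+B2)/2
y=(A-B)/np.linalg.norm(A-B); x=np.array([y[1],-y[0],0]); x=x if x[0]>0 else -x
print("x,y",x,y,"mid",(A+B)/2)
D=[(onz(t,kt(*b),.275)+onz(s,ks(*c),.275))/2 for b,c in zip(T,S)]
yd=(D[0]+D[1]-D[2]-D[3]);L=np.linalg.norm(yd)/2;yd/=2*L
xd=np.array([-yd[1],yd[0],0]);
c=sum(D)/4; pin=c-yd*.138
print("len",L,"thick",np.linalg.norm(D[0]-D[1]),np.linalg.norm(D[2]-D[3]),"yd",yd,"pin",pin,"angle",np.degrees(np.arccos(y@yd)))
print("pin in furnace axes",(pin-(A+B)/2)@x,(pin-(A+B)/2)@y)
E
```

```text
fo [ 0.5836 -0.0496  0.275 ] [ 0.5901 -0.0416  0.275 ] (array([ 0.5886, -0.0514,  0.2654]), np.float64(0.004906452233657557))
fi [ 0.6166 -0.0754  0.275 ] [ 0.6163 -0.0705  0.275 ] (array([ 0.6173, -0.0759,  0.2705]), np.float64(0.0009865970527463978))
hi [ 0.441  -0.2469  0.275 ] [ 0.4396 -0.2402  0.275 ] (array([ 0.4405, -0.2479,  0.2697]), np.float64(0.0027370025073387904))
ho [ 0.4145 -0.2181  0.275 ] [ 0.4139 -0.2152  0.275 ] (array([ 0.4143, -0.2184,  0.2728]), np.float64(0.001216614135390388))
furn front [ 0.7257 -0.1744  0.3   ] [ 0.3993 -0.2672  0.3   ] 0.3394274567375557 [ 0.7204 -0.167   0.3   ] [ 0.4051 -0.2633  0.3   ] 0.32969242774861696
x,y [ 0.2828 -0.9592  0.    ] [0.9592 0.2828 0.    ] mid [ 0.5626 -0.218   0.3   ]
len 0.24415924086750815 thick 0.04027012917345313 0.03746022704566315 yd [ 0.7144  0.6998 -0.    ] pin [ 0.4159 -0.2412  0.275 ] angle 27.981985424705105
pin in furnace axes -0.01918729070998758 -0.14736953278141243
```

The door is about 0.49 rad open. The pin is at (0.416,-0.241), which agrees with the 22.5 mm offset, and the sizes match. The flat chisel is the middle tool, at side (294,213) and top (294,192). It could be confused with the point chisel at top (274,190), the punch (313,197) and the orange copies at (361,214), (220,215) and (321,280).

Plan: push the door with shut fingers at 180 mm from the hinge, 40 mm below its top.

```bash
cat > d.py <<'E'
# python3 d.py yaw_of_tool_y x y z ... : deltas from the current pose
import sys; from h import *
s=readout.get_state(); R=s["tool_rot"]; p=s["eef_pos"]
print("t %.2f"%s["time"],p.round(4),"yaw_y %.1f"%np.degrees(np.arctan2(R[1,1],R[0,1])),"gap %.3f"%s["finger_gap"],"F",s["ft_force"].round(1),"q",s["qpos"].round(0))
a=list(map(float,sys.argv[1:]))
for i in range(0,len(a),4):
    w=(np.degrees(np.arctan2(R[1,1],R[0,1]))-a[i]+180)%360-180
    print(a[i:i+4],"->",(1000*R.T@(np.array(a[i+1:i+4])-p)).round(1),"turn %.1f"%w)
E
python3 d.py 157.8 .255 .625 .37 106.4 .40 .28 .37 106.4 .487 -.056 .37 106.4 .487 -.056 .235
```

```text
t 0.30 [0.2546 0.625  0.2052] yaw_y 157.8 gap 0.996 F [1.2 0.5 0. ] q [-76.  24.   4.  92.  -2.  64.  -4.]
[157.8, 0.255, 0.625, 0.37] -> [-1.648e+02 -4.000e-01  1.000e-01] turn 0.0
[106.4, 0.4, 0.28, 0.37] -> [-164.6 -264.8 -264.7] turn 51.4
[106.4, 0.487, -0.056, 0.37] -> [-164.5 -472.2 -543. ] turn 51.4
[106.4, 0.487, -0.056, 0.235] -> [ -29.5 -472.2 -543. ] turn 51.4
```

jog_arm(
  deltas="0 -60 0 0 0; 0 -120 0 0 0; 0 -165 0 0 0; 0 -165 -50 -40 10; 0 -165 -90 -80 20; 0 -165 -130 -120 30; 0 -165 -170 -160 40; 0 -165 -210 -205 50; 0 -165 -250 -250 51; 0 -165 -285 -295 51; 0 -165 -320 -340 51; 0 -165 -355 -390 51; 0 -165 -390 -440 51; 0 -165 -430 -490 51; 0 -165 -472 -543 51; 0 -165 -472 -543 51; 0 -165 -472 -543 51",
)

```text
time: 2.42
eef_pos: [0.4868, -0.0558, 0.3704]
tool_rot: [[-0.0, -0.289, 0.957], [0.0, 0.957, 0.289], [-1.0, 0.0, -0.0]]
ft_force: [0.1, 0.8, -0.1]
finger_gap: 0.005
```

```bash
python3 d.py 106.4 .487 -.056 .235 106.4 .506 -.075 .235 106.4 .580 -.156 .235 106.4 .580 -.160 .235
python3 - <<'E'
from h import *
c=optics.camera("wrist"); cv2.imwrite("pics/w1.png",c["frame"])
E
```

```text
t 2.42 [ 0.4868 -0.0558  0.3704] yaw_y 106.8 gap 0.005 F [ 0.1  0.8 -0.1] q [-47.  -3.  45. 104.   2.  78.  15.]
[106.4, 0.487, -0.056, 0.235] -> [135.4  -0.2   0.2] turn 0.4
[106.4, 0.506, -0.075, 0.235] -> [135.4 -23.9  12.9] turn 0.4
[106.4, 0.58, -0.156, 0.235] -> [ 135.4 -122.8   60.3] turn 0.4
[106.4, 0.58, -0.16, 0.235] -> [ 135.4 -126.7   59.2] turn 0.4
```

View pics/w1.png

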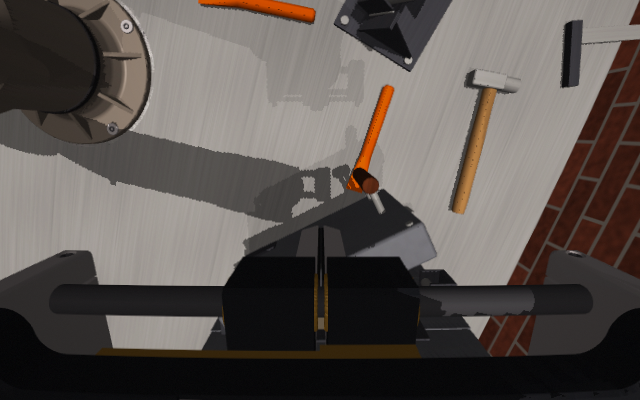

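The wrist view shows the handle cap at (370,185) and the door's outer top edge from about (250,240) to (385,190). I'll check by projection that the descent point lies outside that edge.

```bash
python3 - <<'E'
from h import *
c=optics.camera("wrist")
print(proj(c,[[.487,-.056,.275],[.487,-.056,.235],[.487,-.056,.37]]).round())
for p in[(385,190),(437,257),(247,240),(370,185)]:print(p,onz(c,p,.275 if p[0]!=370 else .21).round(3))
E
```

```text
[[321. 205.]
 [321. 197.]
 [321. 240.]]
(385, 190) [ 0.543 -0.023  0.275]
(437, 257) [ 0.62  -0.074  0.275]
(247, 240) [ 0.425 -0.113  0.275]
(370, 185) [ 0.541 -0.03   0.21 ]
```

```bash
python3 - <<'E'
from h import *
c=optics.camera("wrist"); print(np.round(c["eye"],3))
pin=np.array([.416,-.241,0]);y=np.array([.7144,.6998,0]);x=np.array([.6998,-.7144,0])
for z in(.275,.085):
  print(proj(c,[pin+a*y+b*x+[0,0,z] for a,b in((.263,-.0225),(.263,.0225),(.013,.0225),(.013,-.0225))]).round())
E
```

```text
[0.466 0.01  0.548]
[[421. 220.]
 [437. 257.]
 [234. 349.]
 [213. 319.]]
[[382. 187.]
 [393. 210.]
 [265. 272.]
 [252. 251.]]
```

The corners match my door model, and the descent point is well outside the face. Descending and pushing.

jog_arm(
  deltas="0 50 0 0 0; 0 100 0 0 0; 0 135 0 0 0; 0 135 -20 10 0; 0 135 -30 16 0; 0 135 -40 20 0; 0 135 -50 25 0; 0 135 -60 30 0; 0 135 -70 35 0; 0 135 -80 39 0; 0 135 -88 43 0; 0 135 -96 47 0; 0 135 -102 50 0; 0 135 -108 53 0; 0 135 -112 55 0; 0 135 -115 56 0; 0 135 -118 58 0",
)

```text
time: 4.7
eef_pos: [0.5753, -0.1506, 0.2351]
tool_rot: [[-0.003, -0.29, 0.957], [0.003, 0.957, 0.29], [-1.0, 0.003, -0.002]]
ft_force: [-9.0, 5.4, 3.0]
finger_gap: 0.007
```

```bash
python3 d.py 106.4 .580 -.160 .235
```

```text
t 4.70 [ 0.5753 -0.1506  0.2351] yaw_y 106.9 gap 0.007 F [-9.   5.4  3. ] q [-28.  20.  47. 103. -16.  65.  41.]
[106.4, 0.58, -0.16, 0.235] -> [  0.  -10.4   1.8] turn 0.5
```

jog_arm(
  deltas="0 0 -3 0 0; 0 0 -6 0 0; 0 0 -8 0 0; 0 0 -10 0 0",
)

```text
time: 5.2
eef_pos: [0.5783, -0.1571, 0.2352]
tool_rot: [[-0.004, -0.292, 0.956], [0.007, 0.956, 0.292], [-1.0, 0.008, -0.002]]
ft_force: [-21.9, 33.7, 22.2]
finger_gap: 0.006
```

The normal force has risen to about 38 N, well above the roughly 10 N of the catch, so the door is probably on its stop. I'll back off and look.

jog_arm(
  deltas="0 0 8 0 0; 0 0 50 0 0; 0 0 100 0 0; 0 -60 120 0 0; 0 -120 120 0 0; 0.5 -140 120 0 0",
)

```text
time: 5.95
eef_pos: [0.5459, -0.047, 0.3791]
tool_rot: [[0.005, -0.29, 0.957], [0.001, 0.957, 0.29], [-1.0, -0.0, 0.005]]
ft_force: [-0.3, 0.7, -0.6]
finger_gap: 0.079
```

```bash
python3 - <<'E'
from h import *
t=optics.camera("top");s=optics.camera("side")
o=np.zeros((600,800,3),np.uint8)
o[:,:400]=cv2.resize(s["frame"][20:170,245:345],(400,600),interpolation=cv2.INTER_CUBIC)
o[:,400:]=cv2.resize(t["frame"][120:270,375:475],(400,600),interpolation=cv2.INTER_CUBIC)
cv2.imwrite("pics/c3.png",o)
pin=np.array([.416,-.241,0])
for th in(0,.05):
    a=np.arctan2(.2828,.9592)+th; y=np.array([np.cos(a),np.sin(a),0]);x=np.array([y[1],-y[0],0])
    P=[pin+q*y+b*x+[0,0,.275] for q,b in((.263,-.0225),(.263,.0225),(.013,-.0225))]
    print(th,(proj(t,P)-[374.6,119.6]).round(1)*4+[400,0],(proj(s,P)-[244.6,19.6]).round(1)*4)
E
python3 d.py
```

```text
0 [[566.4 199.6]
 [615.6 185.6]
 [661.6 474. ]] [[150.8 313.6]
 [140.4 280.8]
 [438.  273.2]]
0.05 [[552.4 205.2]
 [600.8 188.8]
 [661.6 475.6]] [[155.2 323.2]
 [142.4 290.4]
 [439.6 273.2]]
t 6.05 [ 0.5458 -0.047   0.3778] yaw_y 106.8 gap 0.160 F [ 0.1  0.2 -0.5] q [-46.   6.  50.  97.  -5.  79.  21.]
```

View pics/c3.png

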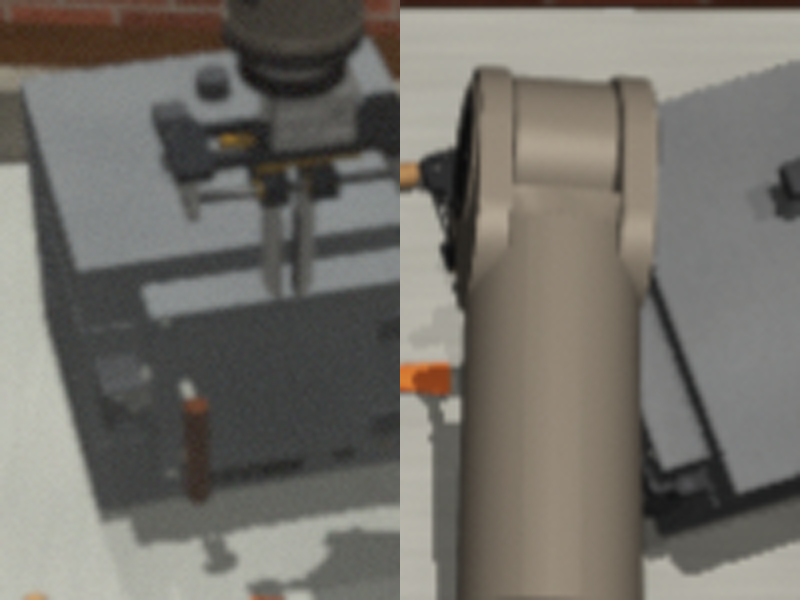

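The side view shows the door lying parallel to the front with its corner at about (155,318). That is within a pixel or so of shut, but ambiguous, so I'll recheck once the arm is clear of it. Now going above the rack.

```bash
python3 d.py 168 .553 .292 .33
```

```text
t 6.05 [ 0.5458 -0.047   0.3778] yaw_y 106.8 gap 0.160 F [ 0.1  0.2 -0.5] q [-46.   6.  50.  97.  -5.  79.  21.]
[168.0, 0.553, 0.292, 0.33] -> [ 48.2 322.4 104.8] turn -61.2
```

jog_arm(
  deltas="0.5 0 50 16 -10; 0.5 0 100 32 -20; 0.5 0 150 50 -30; 0.5 20 200 65 -40; 0.5 30 250 80 -50; 0.5 40 290 95 -60; 0.5 48 322 105 -61; 0.5 48 322 105 -61; 0.5 48 322 105 -61",
)

```text
time: 7.18
eef_pos: [0.5523, 0.2908, 0.3272]
tool_rot: [[0.0, -0.977, 0.214], [-0.001, 0.214, 0.977], [-1.0, -0.0, -0.001]]
ft_force: [0.1, -0.4, -0.7]
finger_gap: 0.498
```

```bash
python3 d.py; python3 - <<'E'
from h import *
c=optics.camera("wrist");t=optics.camera("top")
cv2.imwrite("pics/w2r.png",c["frame"]);cv2.imwrite("pics/t2r.png",t["frame"])
o=np.zeros((600,800,3),np.uint8)
o[:300,:480]=cv2.resize(c["frame"],(480,300),interpolation=cv2.INTER_AREA)
o[:300,480:]=cv2.resize(t["frame"][140:260,385:513],(320,300),interpolation=cv2.INTER_CUBIC)
o[300:,:]=cv2.resize(c["frame"][100:250,220:420],(400*2,600),interpolation=cv2.INTER_CUBIC)[:300]
print(proj(c,[[.553,.292,.145],[.594,.282,.213],[.526,.298,.097]]).round(1), c["eye"])
cv2.imwrite("pics/c4.png",o)
E
```

```text
t 7.17 [0.5523 0.2908 0.3272] yaw_y 167.6 gap 0.498 F [ 0.1 -0.4 -0.7] q [-59.  16.  32.  91.  -9.  75.  52.]
[[322.1 189.1]
 [321.4 238.6]
 [322.  163.9]] [0.48508966 0.30478636 0.50530716]
```

View pics/c4.png

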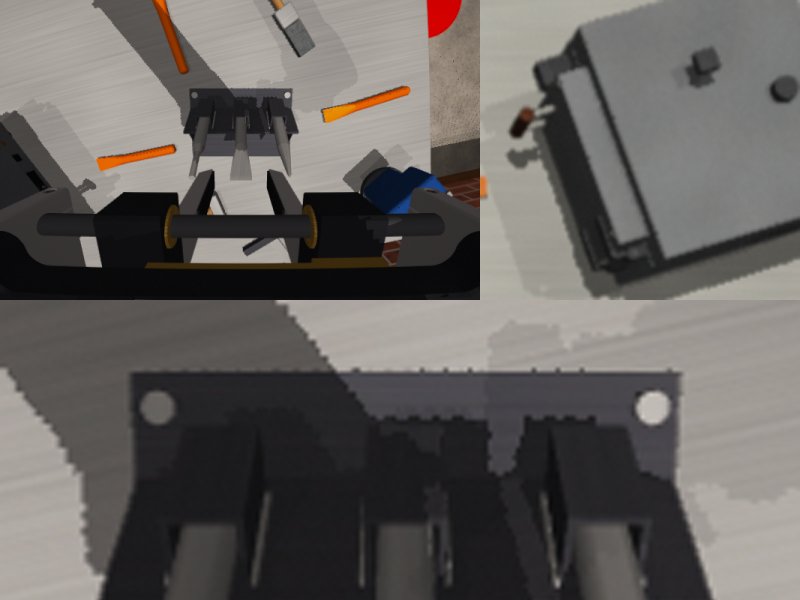

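The top view now shows the door flush and parallel to the front. The wrist view puts the chisel tip at (321,237), against (321,239) predicted, with the rack square to the gripper. Descending to grasp.

jog_arm(
  deltas="0.5 50 0 1 0; 0.5 100 0 1 0; 0.5 150 0 1 0; 0.5 185 0 1 0; 0.5 195 0 1 0; 0.3 195 0 1 0; 0.2 195 0 1 0; 0 195 0 1 0; 0 195 0 1 0; 0 195 0 1 0; 0 195 0 1 0",
)

```text
time: 8.65
eef_pos: [0.5529, 0.2928, 0.1336]
tool_rot: [[0.001, -0.978, 0.211], [0.001, 0.211, 0.978], [-1.0, -0.001, 0.001]]
ft_force: [-0.0, -1.6, 7.9]
finger_gap: 0.212
```

```bash
python3 d.py
```

```text
t 8.65 [0.5529 0.2928 0.1336] yaw_y 167.8 gap 0.212 F [-0.  -1.6  7.9] q [-55.  26.  29. 104. -15.  54.  57.]
```

The gap is 19.9 mm, so the 20 mm shank is gripped across its flats. Drawing it along the socket axis.

jog_arm(
  deltas="0 -9 -5 0 0; 0 -17 -10 0 0; 0 -26 -15 0 0; 0 -35 -20 0 0; 0 -52 -30 0 0; 0 -69 -40 0 0; 0 -87 -50 0 0; 0 -120 -60 0 0; 0 -170 -60 0 0; 0 -200 -60 0 0; 0 -200 -60 0 0; 0 -200 -60 0 0",
)

```text
time: 10.15
eef_pos: [0.6105, 0.2801, 0.3313]
tool_rot: [[-0.001, -0.978, 0.211], [-0.001, 0.211, 0.978], [-1.0, 0.001, -0.001]]
ft_force: [-0.1, 0.6, -4.8]
finger_gap: 0.21
```

```bash
python3 d.py; python3 - <<'E'
from h import *
s=optics.camera("side");w=optics.camera("wrist")
o=np.zeros((600,800,3),np.uint8)
o[:400]=cv2.resize(s["frame"][100:300,200:600],(800,400),interpolation=cv2.INTER_CUBIC)
o[400:,:320]=cv2.resize(w["frame"],(320,200),interpolation=cv2.INTER_AREA)
o[400:,320:]=cv2.resize(optics.camera("top")["frame"][110:310,160:400],(480,400),interpolation=cv2.INTER_CUBIC)[:200]
cv2.imwrite("pics/c5.png",o)
E
```

```text
t 10.15 [0.6105 0.2801 0.3313] yaw_y 167.8 gap 0.210 F [-0.1  0.6 -4.8] q [-53.  22.  32.  84. -12.  77.  58.]
```

View pics/c5.png

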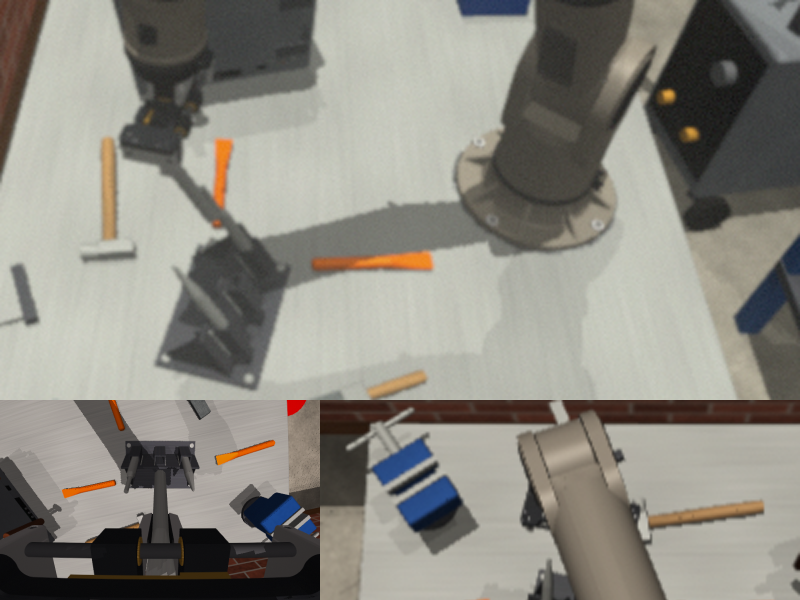

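The flat chisel is out and held, still leaning about 30°, at side-crop (205,205), with a weight of about 4.8 N. The other two tools are still in their sockets.

The tool can only turn about the vertical, so I'll tip the chisel level by rolling its struck end on clear bench near (0.33,0.56), then regrip it at its balance.

```bash
python3 d.py 168 .285 .564 .36 168 .285 .564 .11
python3 - <<'E'
from h import *
t=optics.camera("top")
for p in[(178,300),(178,230),(195,217),(245,213),(245,252),(262,250),(268,298),(225,170)]:print(p,onz(t,p,0).round(3))
E
```

```text
t 10.30 [0.6103 0.2801 0.331 ] yaw_y 167.8 gap 0.213 F [ 0.7  0.7 -3.4] q [-53.  22.  32.  84. -12.  77.  58.]
[168.0, 0.285, 0.564, 0.36] -> [-28.7 377.9 209. ] turn -0.2
[168.0, 0.285, 0.564, 0.11] -> [221.3 377.5 209.4] turn -0.2
(178, 300) [0.226 0.727 0.   ]
(178, 230) [0.495 0.746 0.   ]
(195, 217) [0.547 0.683 0.   ]
(245, 213) [0.564 0.486 0.   ]
(245, 252) [0.409 0.481 0.   ]
(262, 250) [0.417 0.415 0.   ]
(268, 298) [0.233 0.386 0.   ]
(225, 170) [0.741 0.574 0.   ]
```

jog_arm(
  deltas="0 -40 0 0 0; 0 -50 50 10 0; 0 -50 100 40 0; 0 -50 150 75 0; 0 -50 200 110 0; 0 -50 245 145 0; 0 -50 290 180 0; 0 -50 340 215 0; 0 -50 384 239 0; 0 0 384 239 0; 0 60 384 239 0; 0 120 384 239 0; 0 170 384 239 0; 0 205 384 239 0; 0 215 384 239 0; 0 221 384 239 0; 0 221 384 239 0",
)

```text
time: 12.48
eef_pos: [0.286, 0.5953, 0.1124]
tool_rot: [[0.0, -0.978, 0.211], [0.001, 0.211, 0.978], [-1.0, -0.0, 0.001]]
ft_force: [0.3, -0.4, -3.5]
finger_gap: 0.212
```

```bash
python3 d.py 168 .285 .594 .092 168 .285 .594 .003; python3 - <<'E'
from h import *
s=optics.camera("side")
cv2.imwrite("pics/c6.png",cv2.resize(s["frame"][200:400,300:580],(800,571),interpolation=cv2.INTER_CUBIC))
E
```

```text
t 12.47 [0.286  0.5953 0.1124] yaw_y 167.8 gap 0.212 F [ 0.3 -0.4 -3.5] q [-84.  29.  19. 100. -11.  53.  17.]
[168.0, 0.285, 0.594, 0.092] -> [20.4  0.8 -1.5] turn -0.2
[168.0, 0.285, 0.594, 0.003] -> [109.4   0.8  -1.6] turn -0.2
```

View pics/c6.png

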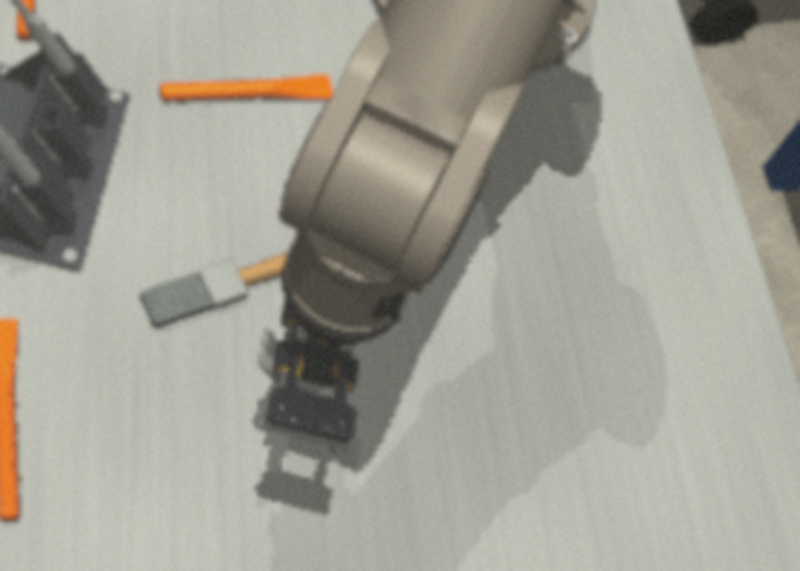

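jog_arm(
  deltas="0 14 0 0 0; 0 19 0 0 0; 0 23 -6 0 0; 0 27 -13 0 0; 0 32 -19 0 0; 0 36 -25 0 0; 0 41 -31 0 0; 0 46 -36 0 0; 0 52 -41 0 0; 0 58 -46 0 0; 0 58 -46 0 0",
)

```text
time: 13.9
eef_pos: [0.3309, 0.5848, 0.0528]
tool_rot: [[-0.0, -0.977, 0.211], [-0.001, 0.211, 0.977], [-1.0, 0.0, -0.001]]
ft_force: [-0.1, -0.6, -1.3]
finger_gap: 0.206
```

```bash
python3 d.py; python3 - <<'E'
from h import *
s=optics.camera("side");w=optics.camera("wrist")
o=np.zeros((600,800,3),np.uint8)
o[:,:400]=cv2.resize(s["frame"][290:390,360:460],(400,400),interpolation=cv2.INTER_CUBIC)[0:1].repeat(600,0)*0
o[:400,:400]=cv2.resize(s["frame"][290:390,360:460],(400,400),interpolation=cv2.INTER_CUBIC)
o[:400,400:]=cv2.resize(w["frame"][50:300,195:445],(400,400),interpolation=cv2.INTER_CUBIC)
cv2.imwrite("pics/c7.png",o[:400])
E
```

```text
t 13.90 [0.3309 0.5848 0.0528] yaw_y 167.8 gap 0.206 F [-0.1 -0.6 -1.3] q [-79.  34.  18. 100. -13.  48.  23.]
```

View pics/c7.png

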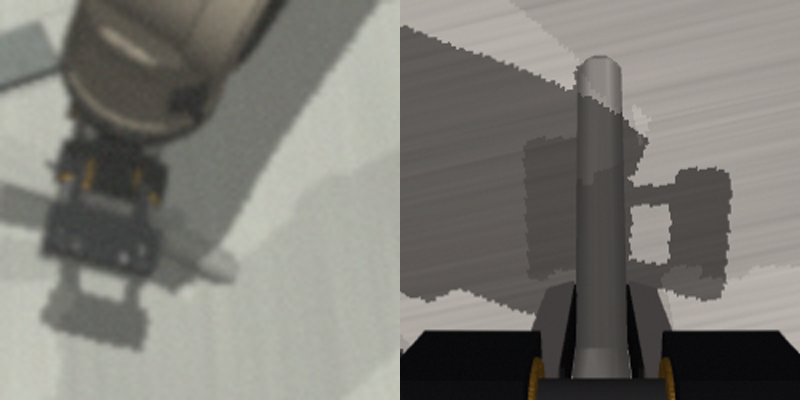

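It pivots easily, with the struck end resting on the bench at side-crop (232,268). Continuing the arc down to the bench, then opening and regripping 30 mm nearer the struck end.

jog_arm(
  deltas="0 6 -4 0 0; 0 12 -7 0 0; 0 19 -11 0 0; 0 27 -14 0 0; 0 36 -17 0 0; 0 43 -19 0 0; 0 48 -19 0 0; 0 48 -19 0 0",
)

```text
time: 15.0
eef_pos: [0.3495, 0.5809, 0.0051]
tool_rot: [[0.0, -0.977, 0.211], [-0.0, 0.211, 0.977], [-1.0, -0.0, -0.0]]
ft_force: [1.5, -1.2, -1.6]
finger_gap: 0.207
```

```bash
python3 d.py
```

```text
t 15.00 [0.3495 0.5809 0.0051] yaw_y 167.8 gap 0.207 F [ 1.5 -1.2 -1.6] q [-76.  38.  16. 100. -14.  44.  25.]
```

jog_arm(
  deltas="0.3 0 0 0 0; 0.4 0 0 0 0; 0.45 0 0 0 0; 0.45 0 15 0 0; 0.45 2 30 0 0; 0.45 2 30 0 0; 0.45 2 30 0 0",
)

```text
time: 15.88
eef_pos: [0.32, 0.5874, 0.0035]
tool_rot: [[0.0, -0.978, 0.21], [-0.0, 0.21, 0.978], [-1.0, -0.0, -0.0]]
ft_force: [0.4, -0.3, 0.7]
finger_gap: 0.45
```

```bash
python3 d.py; python3 - <<'E'
from h import *
s=optics.camera("side");w=optics.camera("wrist")
o=np.zeros((400,800,3),np.uint8)
o[:,:400]=cv2.resize(s["frame"][290:390,340:440],(400,400),interpolation=cv2.INTER_CUBIC)
o[:,400:]=cv2.resize(w["frame"][50:300,195:445],(400,400),interpolation=cv2.INTER_CUBIC)
cv2.imwrite("pics/c8.png",o)
E
```

```text
t 15.88 [0.32   0.5874 0.0035] yaw_y 167.9 gap 0.450 F [ 0.4 -0.3  0.7] q [-79.  38.  16. 101. -14.  43.  23.]
```

View pics/c8.png

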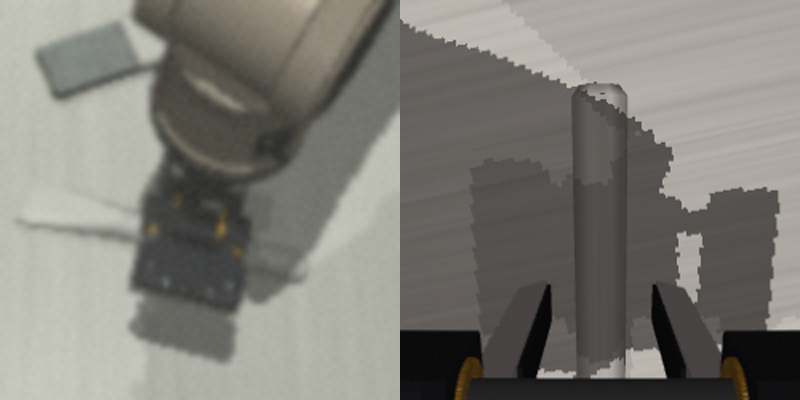

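The chisel lies flat between the open fingers. The blade edge is at side-crop (24,203) and the struck end at wrist-crop (600,88). I'll measure both ends to place the grip at the balance.

```bash
python3 - <<'E'
from h import *
s=optics.camera("side");w=optics.camera("wrist"); p=readout.get_state(); R=p["tool_rot"];q=p["eef_pos"]
a=onz(w,(319.6,104.6),.012);b=onz(s,(345.6,340.3),.008)
print(a,b,np.linalg.norm(a-b),"tool y of ends mm",(R.T@(a-q))*1e3,(R.T@(b-q))*1e3)
E
```

```text
[0.23694894 0.60393268 0.012     ] [0.4284654  0.56632766 0.008     ] 0.1952144769488335 tool y of ends mm [-8.52155115 85.24690316 -1.31762071] [  -4.48193672 -109.89016593    2.41035375]
```

The length measures 195 mm against the true 200, and the fingers are about 87 mm from the struck end, against a balance at 85 mm. Gripping here.

jog_arm(
  deltas="0.25 0 0 0 0; 0 0 0 0 0; 0 0 0 0 0; 0 0 0 0 0; 0 0 0 0 0; 0 0 0 0 0; 0 -5 0 0 0; 0 -15 0 0 0; 0 -30 0 0 0; 0 -60 0 0 0; 0 -100 0 0 0; 0 -140 0 0 0; 0 -180 0 0 0; 0 -220 0 0 0; 0 -250 0 0 0; 0 -270 0 0 0; 0 -280 0 0 0; 0 -280 0 0 0; 0 -280 0 0 0; 0 -280 0 0 0",
)

```text
time: 18.58
eef_pos: [0.3199, 0.5871, 0.2826]
tool_rot: [[-0.0, -0.978, 0.211], [-0.001, 0.211, 0.978], [-1.0, 0.0, -0.001]]
ft_force: [-0.1, 0.2, -3.9]
finger_gap: 0.205
```

```bash
python3 d.py; python3 - <<'E'
from h import *
s=optics.camera("side");w=optics.camera("wrist");t=optics.camera("top"); p=readout.get_state(); q=p["eef_pos"]; R=p["tool_rot"]
# predicted ends if level, axis 7 mm above the TCP
z=R[:,1]
print("s",proj(s,[q+z*.087+[0,0,.007],q-z*.113+[0,0,.007]]).round(1),"w",proj(w,[q+z*.087+[0,0,.007],q-z*.113+[0,0,.007]]).round(1))
u,v=proj(s,[q])[0].astype(int); x0=min(max(u-60,0),520);y0=min(max(v-50,0),300)
print(x0,y0)
o=np.zeros((600,800,3),np.uint8)
o[:350,:420]=cv2.resize(s["frame"][y0:y0+100,x0:x0+120],(420,350),interpolation=cv2.INTER_CUBIC)
o[:350,420:]=cv2.resize(w["frame"][20:300,168:472],(380,350),interpolation=cv2.INTER_AREA)
o[350:,:400]=cv2.resize(t["frame"][110:360,160:560],(400,250),interpolation=cv2.INTER_AREA)
o[350:,400:]=cv2.resize(s["frame"],(400,250),interpolation=cv2.INTER_AREA)
cv2.imwrite("pics/c9.png",o)
E
```

```text
t 18.57 [0.3199 0.5871 0.2826] yaw_y 167.8 gap 0.205 F [-0.1  0.2 -3.9] q [-83.  22.  22.  88.  -8.  72.  18.]
s [[439.1 312.4]
 [352.7 291.5]] w [[322.1 101.8]
 [321.5 384.9]]
340 254
```

View pics/c9.png

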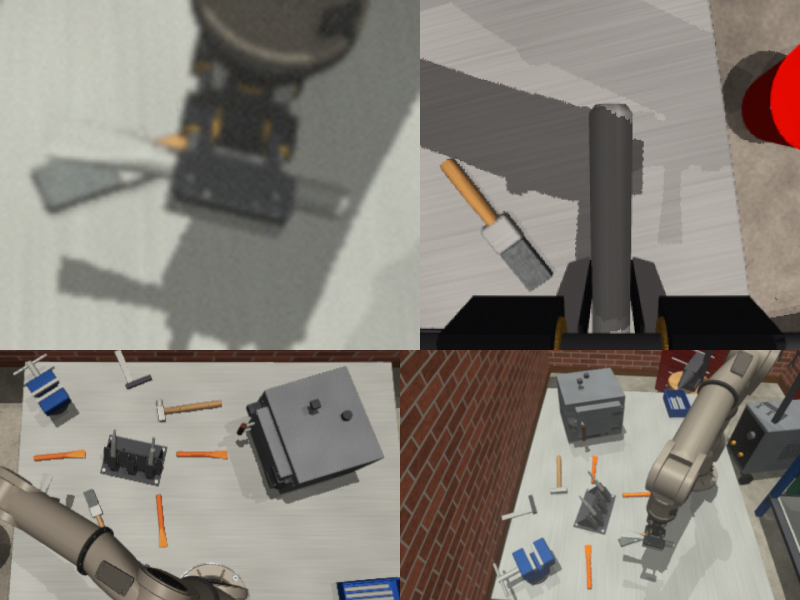

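The final view shows the chisel held. The struck end is at side-crop (343,203), i.e. px (438,312) against (439,312) predicted if level. The wrist view agrees within about 1 px. The pale blade covers the upper part of the brush behind it. The door is flush, two tools are in the rack, and the hammer and brush are in place.

One numeric check of the blade tip against the first image, plus the brush, hammer and door:

```bash
python3 - <<'E'
from h import *
a=cv2.imread("pics/side0.png");s=optics.camera("side");t=optics.camera("top");b=s["frame"]
d=cv2.absdiff(a,b).max(2)
m=(d[270:316,338:380]>22).astype(np.uint8)
n,l,st,ce=cv2.connectedComponentsWithStats(m); k=1+st[1:,4].argmax()
ys,xs=np.where(l==k); ys+=270; xs+=338
print("blade diff: min col",xs.min(),[(c,ys[xs==c].min(),ys[xs==c].max()) for c in range(xs.min(),xs.min()+14,2)])
q=readout.get_state();R=q["tool_rot"];p=q["eef_pos"]
for al in(-6,-3,0,3,6):
    e=-R[:,1]*np.cos(np.radians(al))+np.array([0,0,np.sin(np.radians(al))]);P=p+[0,0,.007]+e*.113
    print(al,"tip corners",proj(s,[P+R[:,2]*.016,P-R[:,2]*.016]).round(1).tolist())
T=cv2.imread("pics/top0.png"); dt=cv2.absdiff(T,t["frame"]).max(2)
for nme,(x,y,w,h) in dict(hammer=(312,155,75,28),brush=(242,246,30,40),tools=(262,185,20,40),punch=(304,188,20,40)).items():print(nme,(dt[y:y+h,x:x+w]>25).mean().round(3))
# door angle: outer door top edge vs furnace front, from top view Canny/Hough
g=cv2.createCLAHE(3).apply(cv2.cvtColor(t["frame"],cv2.COLOR_BGR2GRAY))[150:250,400:470]
for L in cv2.HoughLinesP(cv2.Canny(g,60,150),1,np.pi/720,25,minLineLength=35,maxLineGap=6)[:,0]:
    L=L+[400,150,400,150]; A,B=onz(t,L[:2],.28),onz(t,L[2:],.28); v=B-A; print(L,"dir deg %.1f"%np.degrees(np.arctan2(v[1],v[0])))
E
```

```text
blade diff: min col 358 [(358, np.int64(298), np.int64(298)), (360, np.int64(297), np.int64(298)), (362, np.int64(297), np.int64(299)), (364, np.int64(296), np.int64(299)), (366, np.int64(296), np.int64(299)), (368, np.int64(295), np.int64(299)), (370, np.int64(295), np.int64(299))]
-6 tip corners [[351.2, 300.0], [354.0, 288.1]]
-3 tip corners [[351.2, 298.8], [354.0, 286.8]]
0 tip corners [[351.3, 297.6], [354.2, 285.6]]
3 tip corners [[351.6, 296.4], [354.5, 284.4]]
6 tip corners [[352.0, 295.2], [354.9, 283.2]]
hammer 0.0
brush 0.082
tools 0.0
punch 0.004
[424 150 461 248] dir deg -162.5
[417 172 442 242] dir deg -163.1
[406 183 430 248] dir deg -162.2
[422 155 452 234] dir deg -162.2
[402 183 425 249] dir deg -163.1
[416 171 441 243] dir deg -163.6
[427 166 445 213] dir deg -162.1
[403 183 422 239] dir deg -163.6
```

The door edges are parallel to the front within about 1°, and the hammer, rack tools and brush are unmoved. The brush difference is just the blade and its shadow over it. I'll raise 80 mm so the blade is seen against plain bench and its tilt can be measured directly.

jog_arm(
  deltas="0 -20 0 0 0; 0 -50 0 0 0; 0 -75 0 0 0; 0 -80 0 0 0; 0 -80 0 0 0; 0 -80 0 0 0; 0 -80 0 0 0",
)

```text
time: 19.7
eef_pos: [0.3199, 0.5872, 0.3625]
tool_rot: [[-0.0, -0.978, 0.211], [-0.001, 0.211, 0.978], [-1.0, 0.0, -0.001]]
ft_force: [-0.3, 0.4, -4.0]
finger_gap: 0.207
```

```bash
python3 - <<'E'
from h import *
a=cv2.imread("pics/side0.png").astype(int)
b=np.mean([optics.camera("side")["frame"].astype(int) for _ in range(6)],0);s=optics.camera("side")
q=readout.get_state();R=q["tool_rot"];p=q["eef_pos"];print(q["time"],p,q["finger_gap"],q["ft_force"])
for al in(-5,0,5):
    e=-R[:,1]*np.cos(np.radians(al))+np.array([0,0,np.sin(np.radians(al))])
    f=lambda k,w:proj(s,[p+[0,0,.007]+e*k+R[:,2]*w])[0].round(1).tolist()
    print(al,"tip",f(.113,.016),f(.113,-.016),"blade30mm in",f(.083,.0),"struck",f(-.087,.01),f(-.087,-.01))
u,v=proj(s,[p-R[:,1]*.113])[0].astype(int);print(u,v)
d=np.abs(b-a).max(2); 
for y in range(v-14,v+18):print(y,*["%3d"%x for x in d[y,u-8:u+26:2]])
u,v=proj(s,[p+R[:,1]*.087])[0].astype(int);print("struck gray",u-10,v)
g=b.mean(2)
for y in range(v-12,v+13):print(y,*["%3d"%x for x in g[y,u-12:u+10:1]])
E
```

```text
20.05 [0.32005478 0.5873978  0.36343695] 0.20544702958005623 [-0.63637576 -0.00568592 -4.2632359 ]
-5 tip [353.9, 282.7] [356.9, 270.3] blade30mm in [368.9, 279.0] struck [447.8, 298.3] [448.6, 290.0]
0 tip [354.1, 280.4] [357.1, 268.0] blade30mm in [369.1, 277.4] struck [447.1, 300.0] [447.9, 291.7]
5 tip [354.6, 278.2] [357.6, 265.7] blade30mm in [369.6, 275.7] struck [446.1, 301.6] [446.9, 293.4]
355 275
261  11   9  11   9   7   6   9   9  10   6  13   9   9   6   7   9   6
262   9   8   8   9   8  11   9   9  11   7   9   9   9   6   8   9   7
263  10   8  11   9  11   8   9  10   8   9   8  10  12   9   7   8   9
264   7  12   8   8   9   7  10   7  11   7   9   8  10   8   6   9   9
265  10  11  10  10   9   9   9   8   9   7   6   8  12   9   7   7   8
266   7  10   9  12   9   9  10   8   9   5   8   8   7   9   8   8   9
267   9   9   9   9   9   7  10   9   7  11   8   8  10   7   7   7   8
268   9  11   9   8  11   8   7   7  10   9   7   8  10   8   9   7   8
269  10   8   5  11   8   4   5   4   5   7   6   9   9   7   8   8   8
270   9   9  10   9  10   3   4   6   7  
[... 3234 characters left out ...]
 115 117 116 114 115 118 136 165 182 186 188 188 188 188
303 115 115 114 114 115 115 116 116 114 115 116 115 115 124 149 175 185 187 186 187 188 189
304 114 115 113 115 115 115 115 115 114 115 115 117 119 134 162 180 187 186 186 188 189 189
305 116 115 115 116 116 115 115 115 115 114 116 119 131 157 178 185 186 186 187 188 188 188
306 115 115 114 116 116 114 115 113 114 115 116 124 149 176 186 186 186 186 186 188 188 188
307 115 115 115 115 116 116 113 115 114 114 120 135 162 182 187 186 187 187 187 187 187 189
308 115 115 114 115 115 115 115 115 115 115 124 150 177 187 187 187 187 186 186 187 187 188
309 115 115 113 115 116 116 115 115 114 116 135 164 184 188 189 186 186 185 186 186 186 186
```

The blade tip spans rows 269–282, against 268–280 if level. The struck-end face is centred at row 295.5, against 295.9. Together these give a tilt of about 2° ± 2°, so the chisel is level within measurement error, steady, and about 0.37 m up. Handing in.

```bash
python3 - <<'E'
from rig import r, readout
s=readout.get_state(); print(s["time"],s["eef_pos"],s["finger_gap"],abs(s["qd"]).max()); print(r.hand_in())
E
```

```text
20.05 [0.32005478 0.5873978  0.36343695] 0.20544702958005623 0.07991085666447717
the job is handed in; nothing more can be done
None
```

I shut the furnace door first, then drew out the flat chisel and handed in while holding it level and still. It took about 20 s of the 48 s.

**Door:** I pushed it with the shut fingers 180 mm from the hinge until the normal force rose to about 38 N, well past the catch. Afterwards its edges measured parallel to the furnace front within about 1°. The first look after the push was ambiguous because of the pixel resolution; the later top view settled it.

**Chisel:** The flat chisel was in the middle socket, and I drew it out along the socket's lean. The tool can only turn about the vertical, so I levelled it by rolling its struck end on clear bench, letting it lie flat, regripping it at its balance and lifting.

**Last checks:**
- **Grip and height:** the gripper opening was 19.3 mm, the force reading about 4 N (consistent with the chisel's weight), and the arm was still with the chisel about 0.37 m above the bench.
- **Level:** the side camera suggested the blade tip about 2° low, with roughly 2° of uncertainty. I left it there.
- **Other things:** the hammer and the other two tools showed no change from the first pictures. The brush area differed by 8%. I put that down to the chisel and its shadow in front of it and did not check it further.

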